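# Tip the weighed garlic into the lime bowl and seat the tray on the scale's pins

### The job

Someone has set the kitchen scale's loaded weighing tray down crooked, beside its two locating pins. Lift the tray by its lime grip tab with the three garlic bulbs on it, tip all three off its spout into the lime-green bowl (not the pink one), then seat the empty tray properly on the scale: both ears down over their brass pins and flat on the platform, feeling for the pins and pressing on the scale with less than 60 N. Keep the garlic off the table and leave both bowls, the bottles, beaker, jar and mug where they stand.

Things in the scene. Friction and masses are not known exactly. Their poses are not given: they have to be found in the camera images.
- scale: Black kitchen scale, fixed. Origin on the table under the platform's middle. Housing 250 (x) by 210 (y) mm, centred at x = -20 mm, top at z = 40 mm. Steel platform 100 by 150 mm on the origin, top at z = 46 mm. Pins at x = -79 mm (16 mm thick) and +79 mm (12 mm), tops at z = 62 mm, on one stiff sliding bar: both at the same y, anywhere from -8 to +8 mm, NOT reported: search by touch.
- tray: Aluminium tray, about 0.32 kg. Origin at the centre of its underside, y towards its spout. Floor 124 (x) by 190 (y) by 6 mm, walls 24 mm high on three sides, spout open at y = +95 mm. Flat ear with a hole on each side. Seated, its frame is parallel to the scale's, 46 mm higher, at the pins' y. It starts flat on the platform, 46 to 54 mm off towards its tab, ears beside the pins, within 0.08 rad.
- tray_grip (a point): point to pinch, fingers closing along the tray's y: on the middle plane of the lime-green upright tab at the tray's end away from the spout (tray y = -90 mm), 45 mm above the underside. Tab 70 wide (x), 10 thick (y), top 17 mm above this point
- tray_lip (a point): middle of the spout's edge, on the floor's upper side
- hole_wide (a point): centre, at the underside, of the 18 mm hole for the 16 mm pin (rim rounded 1.5 mm), in the ear (34 by 30 by 6 mm, flush with the underside) at tray x = -79 mm, y = 0
- hole_narrow (a point): centre, at the underside, of the 14 mm hole for the 12 mm pin, in the like ear at tray x = +79 mm, y = 0
- lime_bowl: Loose lime-green bowl, rim diameter 180 mm, 80 mm high, 0.25 kg; origin under its centre on the table. The garlic goes here. It and the pink bowl may be either way round.
- pink_bowl: the same bowl in pink, a bystander
- garlic0_mid (a point): middle of a garlic bulb: off-white, 50 mm diameter, 46 mm high with its neck, 45 g, standing on the tray at the start
- garlic1_mid (a point): middle of a garlic bulb: off-white, 50 mm diameter, 46 mm high with its neck, 45 g, standing on the tray at the start
- garlic2_mid (a point): middle of a garlic bulb: off-white, 50 mm diameter, 46 mm high with its neck, 45 g, standing on the tray at the start
- water: clear bottle with blue cap and label, 64 mm diameter, 210 mm high, right; origin under it
- juice: orange juice bottle with green cap, 90 mm diameter, 250 mm high, far left; origin under it
- beaker: clear plastic cup, 76 mm diameter, 100 mm high, far side; origin under it
- jar: yellow jar, 68 mm diameter, 90 mm high, far side; origin under it
- mug: white mug, 76 mm diameter, 90 mm high, left; origin under it
- garlic0: the same garlic bulb; origin at the centre of its root end (flat foot), its middle is 18 mm above that
- garlic1: the same garlic bulb; origin at the centre of its root end (flat foot), its middle is 18 mm above that
- garlic2: the same garlic bulb; origin at the centre of its root end (flat foot), its middle is 18 mm above that

How it is judged:
On the way, in this order (a step that is already met when the one before it is completed fails the run):
1. the tray is lifted level, its underside at least 40 mm above the platform, with all three bulbs still on it (z of tray in the frame of scale above 0.086 m and angle between tray's own z axis and vertical below 0.25 rad and horizontal distance between each of garlic0_mid, garlic1_mid, garlic2_mid and tray below 0.075 m and z of garlic0_mid in the frame of tray between 0.005 and 0.06 m and z of garlic1_mid in the frame of tray between 0.005 and 0.06 m and z of garlic2_mid in the frame of tray between 0.005 and 0.06 m), for 0.2 s.
2. all three bulbs lie in the lime bowl while the tray is still tipped by more than 20 degrees, held off the table (angle between tray's own z axis and vertical above 0.35 rad and height (world z) of tray above 0.06 m and horizontal distance between each of garlic0_mid, garlic1_mid, garlic2_mid and lime_bowl below 0.08 m and z of each of garlic0_mid, garlic1_mid, garlic2_mid in the frame of lime_bowl below 0.085 m), for 0.2 s.
At the end, for the whole second after the job is handed in: Tray home: flat on the platform within 2 mm, both pins through its holes (wide hole on thick pin), so centred within 3 mm along the scale's x, 10.5 mm along y, square within 0.03 rad; level, at rest. All bulbs at rest in the lime bowl, within 80 mm of its axis; bowl upright, within 30 mm of start (x of tray in the frame of scale between -0.003 and 0.003 m and y of tray in the frame of scale between -0.0105 and 0.0105 m and x of hole_wide in the frame of scale below -0.07 m and angle between the y axis of tray and the y axis of scale, either way round below 0.03 rad and z of tray in the frame of scale between 0.044 and 0.048 m and angle between tray's own z axis and vertical below 0.03 rad and linear speed of tray below 0.01 m/s and distance of lime_bowl from where it was at the start of the episode below 0.03 m and angle between lime_bowl's own z axis and vertical below 0.1 rad and horizontal distance between each of garlic0_mid, garlic1_mid, garlic2_mid and lime_bowl below 0.08 m and z of each of garlic0_mid, garlic1_mid, garlic2_mid in the frame of lime_bowl below 0.085 m and linear speed of each of garlic0, garlic1, garlic2 below 0.03 m/s); the robot touches nothing.
It fails at once if the scale is loaded with more than 60 N, as by dropping or slamming the tray (its load cell is delicate) (contact force between scale and anything else above 60 N).
It fails at once if a garlic bulb ends up off the tray and bowl, on the table (its middle below 24 mm) away from the lime bowl ((height (world z) of garlic0_mid below 0.024 m and horizontal distance between garlic0_mid and lime_bowl above 0.09 m) or (height (world z) of garlic1_mid below 0.024 m and horizontal distance between garlic1_mid and lime_bowl above 0.09 m) or (height (world z) of garlic2_mid below 0.024 m and horizontal distance between garlic2_mid and lime_bowl above 0.09 m)).
It fails at once if a bulb is thrown or dropped from high up (faster than 2 m/s) (linear speed of any of garlic0, garlic1, garlic2 above 2 m/s).
It fails at once if the lime bowl or the pink bowl is shifted by more than 30 mm (distance of any of lime_bowl, pink_bowl from where it was at the start of the episode above 0.03 m).
It fails at once if another thing on the table (bottles, beaker, jar, mug) is shifted by more than 20 mm (distance of any of water, juice, beaker, jar, mug from where it was at the start of the episode above 0.02 m).
It also fails if it takes over 72 s, if anything falls off the work surface, if the arm or the gripper's body presses on something with over 40 N, if the wrist force passes 120 N, or if a joint passes its speed limit or range.

### The arm

A 6-joint arm with a two-finger parallel gripper is mounted at the origin on the work surface. World frame = base frame: x ahead of the robot, y to its left, z up, the work surface at z = 0. Lengths are in m, angles in rad, forces in N, time in s.
With the tool pointing down it reaches from about 0.375 to 0.975 m from the base axis. Payload 3.8 kg.
Tool frame: the origin (TCP) lies between the finger pads; the fingertips stand 8 mm ahead of it and the grasp point (between the pads) lies 11 mm behind it (tcp_to_tips is the distance from the TCP to the fingertips, in m); z points along the fingers, y is the line along which they close (so a half turn about z gives the same grasp; the last joint's range is limited). The gripper opens to 85 mm and grips with 20 to 120 N. Pads are 22 mm wide; open, the fingers measure 114 mm over their backs; the gripper's body (76 mm by 85 mm) begins 54 mm behind the grasp point. The pads swing forward as they close: fully open they stand 13 mm farther back than shut.
Start: joints at [-0.037, 0.264, 1.604, -0, 1.274, -0.037], TCP at [0.675, -0, 0.239] pointing down, gripper open.
Joint ranges: [-2.63, 2.63], [-0.94, 2.18], [0.31, 2.57], [-1.31, 4.45], [0, 2.66], [-2.55, 2.55]. Speed limits (rad/s): [2.57, 2.57, 3.14, 3.14, 3.14, 3.14].

### API

Orientations are given as a rotation vector (axis times angle).
In Python, from workcell import * gives the robot as it stands.
- The arm moves only by the tool move_arm, never from a script. Its argument "series" is one flat list of numbers, 7 for each row, row after row: the finger opening in cm, from 0 to 8.54, then the shift along the tool's x, y, z in cm, then the turn, a rotation vector about the tool's x, y, z in degrees. A call has 1 to 5 rows; each row shifts and turns the commanded pose from where the row before left it, along the tool's axes as they then stand; what a row does not reach is not made up. A row lasts 1/8 s, in which the tool goes at most 62.5 mm and 10.7 degrees, less where a joint would pass 70% of its speed; a pose out of reach is approached as far as the arm can. A call is refused whole if a number of a shift passes 6.25 or a number of a turn 10.7, either way. A call with a gripper value outside its range is refused whole. The fingers move at their own pace and stop on an object; "grip_force" is the grip in N (left out, the last holds). Time passes only in rows, so rows that do not move let the fingers close. It gives the time, the measured TCP pose, the force, the opening and the grip force at its end, in the units of the state.
- read_state(): the state, without advancing time (a new reading comes with each control period).
- read_camera(name): name is "scene" or "side" or "wrist"; returns the picture (384x512x3 uint8, red, green, blue); there is no depth.
- calibration(name): a dict with "camera_matrix" (3x3 intrinsics, pixels), "rvec" (rotation vector, rad) and "tvec" (3), from world to camera coordinates, as OpenCV has them. Camera axes: x right, y down, z forward; pixel columns grow to the right and rows downward; lengths in m; the calibration is good to about 2 mm. A picture is of the moment at which its call begins: read the wrist's pose just before it. calibration takes no time and is no camera call; for the wrist camera it gives the pose at the moment of the call.
- finish_job(): hands the job in; it is judged then, once.
The state is a dict: "time": time; "q": joint angles; "joint_vel": joint speeds; "joint_torque": joint torques, N m; "tool_pos": TCP position; "tcp_rot": TCP orientation; "wrist_force": force on the tool from outside, world axes, zero at the start; "torque": the same for the moment, N m; "width": opening from 0.0 (shut) to 1.0 (fully open); "grip_force": force on a finger pad.
Only numpy, scipy, OpenCV 4.12 (cv2) and the standard library are available. Lean on these libraries where they do the work, as an engineer would, in place of code of your own. Each camera call takes 0.05 s, during which the arm holds its last target. There are 200 camera calls.

## Working session

There is one attempt and no reset: what is moved stays moved. The work goes in short steps, Python scripts to look and compute and a tool call to move; the robot and the scene stay as the last step left them, time stands still between calls to the robot, and variables do not carry over. Pictures are saved under pics/ and viewed, at most 10 in all, crops included, and the job is handed in when it is done.

Besides the shell and the picture viewer there is one more tool, called as name(argument=value, ...) on one line, values as JSON. move_arm: Moves the arm, as the interface text tells. Its arguments: {"type":"object","properties":{"series":{"type":"array"},"grip_force":{"type":"number"}},"required":["series"]}

```bash
ls; mkdir -p pics; python3 - <<'E'
from workcell import *
import cv2,numpy as np
s=read_state();print(s)
a=read_camera("scene");b=read_camera("side")
cv2.imwrite("pics/a.png",cv2.resize(a[:,:,::-1],(800,600),interpolation=cv2.INTER_CUBIC))
cv2.imwrite("pics/b.png",cv2.resize(b[:,:,::-1],(800,600),interpolation=cv2.INTER_CUBIC))
np.save("a.npy",a);np.save("b.npy",b)
for n in("scene","side","wrist"):
  c=calibration(n);R=cv2.Rodrigues(np.array(c["rvec"]))[0];print(n,c["camera_matrix"],"pos",-R.T@np.array(c["tvec"]).ravel(),R)
E
```

```text
pics
{'time': 0.0, 'q': array([-3.68868491e-02,  2.64776271e-01,  1.60540616e+00,  2.37840979e-05,
        1.27370514e+00, -3.68935111e-02]), 'joint_vel': array([-0.00124255,  0.00054389,  0.00043254,  0.00022927, -0.00114705,
        0.00071226]), 'joint_torque': array([ 6.10465631e-04, -5.15121067e+01, -3.67308676e+01, -4.07824507e-05,
        1.31324201e-02,  1.46811578e-05]), 'tool_pos': array([6.74268845e-01, 4.17406096e-05, 2.37929075e-01]), 'tcp_rot': array([-2.22024123, -2.22024051,  0.00242579]), 'wrist_force': array([ 0.48573319, -0.36847064,  0.2458715 ]), 'torque': array([0.00987502, 0.03355946, 0.07635579]), 'grip_force': 0.0, 'width': 0.9972864006586213}
scene [[386.76881093   0.         254.05423679]
 [  0.         386.76881093 180.87342416]
 [  0.           0.           1.        ]] pos [1.29136557 0.50233474 0.76767315] [[-0.53875954  0.84238883  0.01091844]
 [ 0.53982062  0.35514054 -0.7631965 ]
 [-0.64678579 -0.4052854  -0.64607421]]
side [[446.60674321   0.         257.63256712]
 [  0.         446.60674321 195.75737022]
 [  0.           0.           1.        ]] pos [ 0.40604596 -0.77144075  0.95674435] [[ 0.97192801 -0.23502824  0.01084788]
 [-0.15879982 -0.68932012 -0.70683831]
 [ 0.17360462  0.68527331 -0.70729197]]
wrist [[323.73204885   0.         258.97892172]
 [  0.         323.73204885 187.14874051]
 [  0.           0.           1.        ]] pos [0.67439981 0.07501156 0.37300638] [[ 9.99995913e-01  3.18908599e-04 -2.84100482e-03]
 [ 1.14438469e-03 -9.55319911e-01  2.95571579e-01]
 [-2.61980815e-03 -2.95573623e-01 -9.55316372e-01]]
```

View pics/a.png

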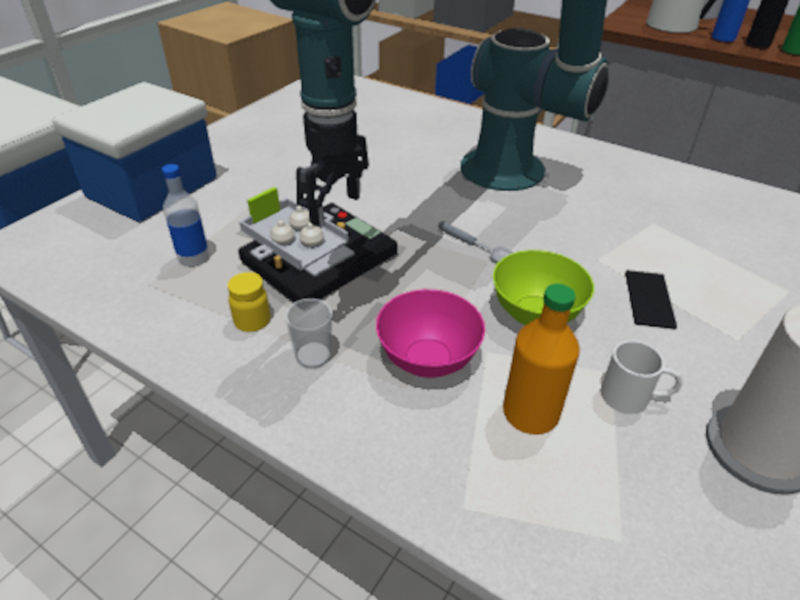

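View pics/b.png

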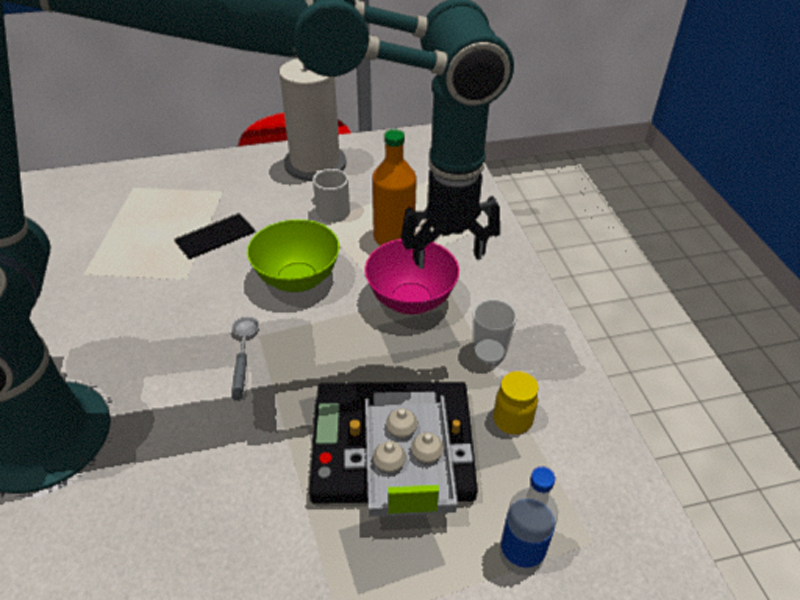

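The scene view shows lime bowl rim around (543,285), pink bowl (431,330), scale (320,250) with the tab at (264,205). The side view shows the tab at (413,499), pins at (355,428) and (456,427), ear holes at (356,457) and (461,452), lime bowl rim x 248–339, and pink bowl rim x 365–459. Spout towards the bowls (+y).

```bash
python3 - <<'E'
from workcell import *
import cv2,numpy as np
w=read_camera("wrist");np.save("w.npy",w)
cv2.imwrite("pics/w.png",cv2.resize(w[:,:,::-1],(800,600),interpolation=cv2.INTER_CUBIC))
b=np.load("b.npy")
cv2.imwrite("pics/b2.png",cv2.resize(b[235:335,190:310,::-1],(720,600),interpolation=cv2.INTER_CUBIC))
E
```

```text
(no output)
```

View pics/w.png

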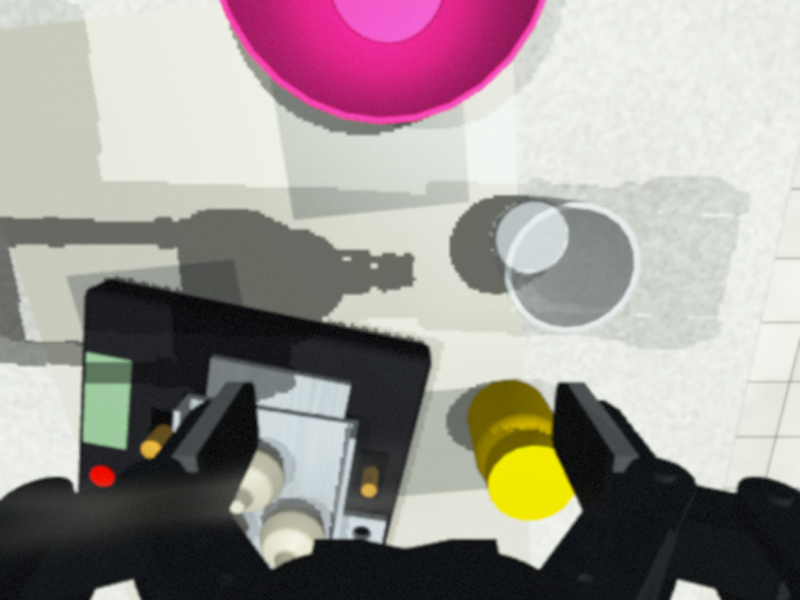

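View pics/b2.png

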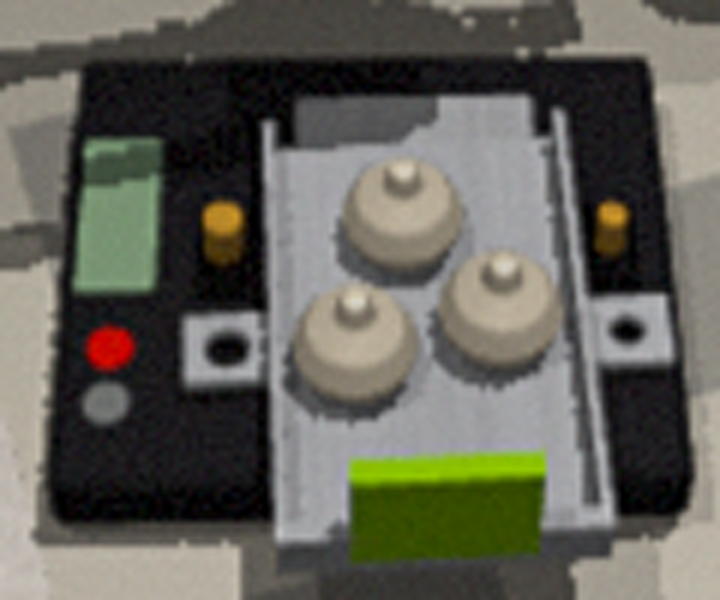

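The wrist view shows the pins at about (150,447) and (370,490), the platform's far corners at (212,356) and (350,383), and the housing's far corners at (92,288) and (428,347), so the scale is yawed about −10°. The side crop shows pin tops at (222,213) and (613,210), holes at (228,348) and (628,331), and tab-top corners at (352,463), (544,455), (350,482) and (545,474).

```bash
cat > h.py <<'E'
from workcell import *
import cv2,numpy as np
from scipy.optimize import least_squares
from scipy.spatial.transform import Rotation as Ro
def proj(c,P): return cv2.projectPoints(np.array(P,float).reshape(-1,3),np.array(c["rvec"]),np.array(c["tvec"]),np.array(c["camera_matrix"]),None)[0][:,0]
def unproj(c,uv,z):
    K=np.array(c["camera_matrix"]);R=cv2.Rodrigues(np.array(c["rvec"]))[0];o=-R.T@np.array(c["tvec"]).ravel()
    uv=np.array(uv,float).reshape(-1,2);d=np.c_[uv,np.ones(len(uv))]@np.linalg.inv(K).T@R
    return o+d*((z-o[2])/d[:,2])[:,None]
def rz(p,x,y,a):
    p=np.array(p,float);c,s=np.cos(a),np.sin(a)
    return np.c_[x+c*p[:,0]-s*p[:,1],y+s*p[:,0]+c*p[:,1],p[:,2]]
E
python3 - <<'E'
from h import *
cs,cc,cw=[calibration(n) for n in("side","scene","wrist")]
cr=lambda L:(np.array(L)+.5)/6-.5+[190,235]
wr=lambda L:(np.array(L)+.5)*.64-.5
# scale x,y,yaw,d
sp=lambda d:[[-.079,d,.062],[.079,d,.062]]
ps=cr([(222,213),(613,210),(294,97),(530,97)]);pw=wr([(150,447),(369,490),(212,356),(350,383)])
pl=[[-.05,.075,.046],[.05,.075,.046]]
f=lambda v:np.r_[proj(cs,rz(sp(v[3])+pl,*v[:3]))-ps,(proj(cw,rz(sp(v[3])+pl,*v[:3]))-pw)].ravel()
r=least_squares(f,[.6,-.25,-.15,0],loss="soft_l1");print("scale",r.x.round(4),f(r.x).round(1))
v=r.x
pt=cr([(228,348),(628,331),(352,463),(544,455),(545,474),(350,482)])
T=np.array([[-.079,0,.006],[.079,0,.006],[-.035,-.085,.062],[.035,-.085,.062],[.035,-.095,.062],[-.035,-.095,.062]])+[0,0,.046]
g=lambda t:(proj(cs,rz(T,*t))-pt).ravel()
r=least_squares(g,[.6,-.3,-.15],loss="soft_l1");t=r.x;print("tray",t.round(4),g(t).round(1))
dx=np.array(t[:2])-v[:2];c,s=np.cos(v[2]),np.sin(v[2]);print("tray in scale",[c*dx[0]+s*dx[1],-s*dx[0]+c*dx[1],t[2]-v[2]])
print("grip",rz([[0,-.09,.091]],*t))
for n,c,im in(("side",cs,np.load("b.npy")),("scene",cc,np.load("a.npy"))):
  hsv=cv2.cvtColor(im,cv2.COLOR_RGB2HSV)
  for nm,lo,hi in(("lime",30,46),("pink",155,172)):
    m=((hsv[...,0]>lo)&(hsv[...,0]<hi)&(hsv[...,1]>120)&(hsv[...,2]>50)).astype(np.uint8)
    C=max(cv2.findContours(m,0,cv2.CHAIN_APPROX_NONE)[0],key=cv2.contourArea)[:,0]
    l=C[C[:,0].argmin()];R_=C[C[:,0].argmax()];k=C[:,1]<l[1]+(C[:,0]-l[0])*(R_[1]-l[1])/(R_[0]-l[0])-2
    P=unproj(c,C[k],.08);q=least_squares(lambda p:np.hypot(*(P[:,:2]-p).T)-.09,P[:,:2].mean(0),loss="soft_l1",f_scale=.003)
    print(n,nm,q.x.round(4),len(P),np.abs(q.fun).max().round(4))
u=lambda c,p:unproj(c,(np.array(p)+.5)*.64-.5,0)[0,:2].round(3)
print("water",u(cs,(524,560)),"jar",u(cs,(514,425)),"beaker",u(cs,(489,352)),"juice",u(cs,(393,235)),"mug",u(cs,(333,212)),u(cc,(630,395)),"juice",u(cc,(535,415)))
E
```

```text
scale [ 0.5691 -0.1567 -0.2229  0.0027] [ 0.2  0.4  0.1  0.5  0.8  0.   0.4 -0.1  0.5  0.1 -0.6 -0.7 -0.7 -0.5
  0.2  0.5]
tray [ 0.5613 -0.206  -0.1798] [ 0.  -0.   0.1 -0.1 -0.6 -0.4  0.1 -0.6  0.4  0.4 -0.   0.6]
tray in scale [np.float64(0.003283191444362038), np.float64(-0.04974667957921989), np.float64(0.043167938359269825)]
grip [[ 0.54522637 -0.29451408  0.091     ]]
side lime [0.4512 0.2775] 67 0.0046
side pink [0.6532 0.1597] 86 0.064
scene lime [0.4592 0.2833] 71 0.0553
scene pink [0.6668 0.174 ] 79 0.0033
water [ 0.689 -0.38 ] jar [ 0.755 -0.157] beaker [0.766 0.005] juice [0.671 0.371] mug [0.559 0.48 ] [0.552 0.488] juice [0.674 0.374]
```

Scale (0.569,−0.157), yaw −0.223. The tray sits 49.7 mm off and is turned 0.043 rad, which fits the statement. Next I check wrist joint ranges for both grasp directions, using an assumed orientation model.

```bash
cat >> h.py <<'E'
Rm=lambda q:Ro.from_euler("ZYZYZ",[q[0],q[1]+q[2],q[3],q[4],q[5]+np.pi/2])
def wrist(Rt,q1,p):
    # angles q4,q5,q6 (q5>0) for tool rotation Rt
    a=(Ro.from_euler("ZY",[q1,p]).inv()*Rt).as_euler("ZYZ"); return np.r_[a[0],a[1],(a[2]-np.pi/2+np.pi)%(2*np.pi)-np.pi]
def tool(psi,th,flip):
    # tray yaw psi, tipped th spout down; tool y along +-tray y
    T=Ro.from_euler("ZX",[psi,-th]);s=-1 if flip else 1
    return T*Ro.from_matrix(np.array([[s,0,0],[0,s,0],[0,0,1]])@np.array([[-1,0,0],[0,1,0],[0,0,-1.]]))
E
python3 - <<'E'
from h import *
s=read_state();print(Rm(s["q"]).as_rotvec(),s["tcp_rot"])
for fl in(0,1):
  print(fl,"grasp",wrist(tool(-.18,0,fl),-.53,1.9).round(2))
  for psi in(-.4,0,.4,.8):
    print(psi,[wrist(tool(psi,th,fl),.3,1.9).round(2).tolist() for th in(0,.4,.8,1.1)])
cs=calibration("side");cr=lambda L:(np.array(L)+.5)/6-.5+[190,235]
P=unproj(cs,cr([(402,220),(355,350),(502,315)]),.070)
t=(.5613,-.206,-.1798);d=P[:,:2]-t[:2];c,s_=np.cos(t[2]),np.sin(t[2]);print(np.c_[c*d[:,0]+s_*d[:,1],-s_*d[:,0]+c*d[:,1]].round(3))
d=np.array([.5452,-.2945])-s["tool_pos"][:2];print("to tab",d)
E
```

```text
Traceback (most recent call last):
  File "h.py", line 13, in <lambda>
    Rm=lambda q:Ro.from_euler("ZYZYZ",[q[0],q[1]+q[2],q[3],q[4],q[5]+np.pi/2])
                ~~~~~~~~~~~~~^^^^^^^^^^^^^^^^^^^^^^^^^^^^^^^^^^^^^^^^^^^^^^^^^
  File "scipy/spatial/transform/_rotation.pyx", line 1413, in scipy.spatial.transform._rotation.Rotation.from_euler
ValueError: Expected axis specification to be a non-empty string of upto 3 characters, got ZYZYZ
```

```bash
sed -i 's/^Rm=.*/Rm=lambda q:Ro.from_euler("ZYZ",[q[0],q[1]+q[2],q[3]])*Ro.from_euler("YZ",[q[4],q[5]+np.pi\/2])/' h.py
python3 - <<'E'
from h import *
s=read_state();print(Rm(s["q"]).as_rotvec(),s["tcp_rot"])
for fl in(0,1):
  print(fl,"grasp",wrist(tool(-.18,0,fl),-.53,1.9).round(2))
  for psi in(-.4,0,.4,.8):
    print(psi,[wrist(tool(psi,th,fl),.3,1.9).round(2).tolist() for th in(0,.4,.8,1.1)])
cs=calibration("side");cr=lambda L:(np.array(L)+.5)/6-.5+[190,235]
P=unproj(cs,cr([(402,220),(355,350),(502,315)]),.070)
t=(.5613,-.206,-.1798);d=P[:,:2]-t[:2];c,s_=np.cos(t[2]),np.sin(t[2]);print(np.c_[c*d[:,0]+s_*d[:,1],-s_*d[:,0]+c*d[:,1]].round(3))
d=np.array([.5452,-.2945])-s["tool_pos"][:2];print("to tab",d)
E
```

```text
[-2.22053950e+00 -2.22051164e+00  1.98814038e-03] [-2.22053950e+00 -2.22051164e+00  1.98814038e-03]
0 grasp [ 0.    1.24 -1.92]
-0.4 [[0.0, 1.24, -0.87], [-0.3, 1.51, -0.81], [-0.6, 1.78, -0.83], [-0.84, 1.98, -0.91]]
0 [[0.0, 1.24, -1.27], [-0.39, 1.38, -1.17], [-0.76, 1.55, -1.13], [-1.03, 1.67, -1.14]]
0.4 [[-0.0, 1.24, -1.67], [-0.42, 1.23, -1.53], [-0.84, 1.27, -1.4], [-1.15, 1.34, -1.32]]
0.8 [[-0.0, 1.24, -2.07], [-0.4, 1.08, -1.91], [-0.85, 0.99, -1.67], [-1.21, 0.99, -1.47]]
1 grasp [0.   1.24 1.22]
-0.4 [[0.0, 1.24, 2.27], [-0.3, 1.51, 2.33], [-0.6, 1.78, 2.31], [-0.84, 1.98, 2.23]]
0 [[0.0, 1.24, 1.87], [-0.39, 1.38, 1.97], [-0.76, 1.55, 2.01], [-1.03, 1.67, 2.0]]
0.4 [[-0.0, 1.24, 1.47], [-0.42, 1.23, 1.61], [-0.84, 1.27, 1.75], [-1.15, 1.34, 1.83]]
0.8 [[0.0, 1.24, 1.07], [-0.4, 1.08, 1.23], [-0.85, 0.99, 1.47], [-1.21, 0.99, 1.67]]
[[-0.008  0.044]
 [-0.03  -0.015]
 [ 0.028 -0.002]]
to tab [-0.1292309  -0.29449466]
```

Orientation model exact. Unflipped grasp chosen (tool y = tray y). A small planner converts world targets into rows.

```bash
cat >> h.py <<'E'
def plan(targets,p=None,R=None,dec=2):
    # targets: (pos,Ro,nrows); prints rows cm/deg, tracking rounding
    s=read_state()
    p=np.array(s["tool_pos"] if p is None else p);R=Ro.from_rotvec(s["tcp_rot"]) if R is None else R
    for pt,Rt,n in targets:
        pt=np.array(pt)
        for i in range(n,0,-1):
            sh=(R.inv().apply((pt-p)/i)*100).round(dec);w=np.degrees((R.inv()*Rt).as_rotvec()/i).round(1)
            print(*sh,*w,sep=", ");p=p+R.apply(sh/100);R=R*Ro.from_rotvec(np.radians(w))
        print("->",p.round(4),R.as_rotvec().round(4))
E
python3 - <<'E'
from h import *
plan([((.5452,-.2945,.18),tool(-.18,0,0),10)],dec=1)
E
```

```text
-2.9, -1.3, 0.6, -0.0, -0.0, -8.0
-2.7, -1.7, 0.6, -0.0, -0.0, -8.0
-2.5, -2.1, 0.6, -0.0, -0.0, -8.0
-2.2, -2.4, 0.6, -0.0, -0.0, -8.0
-1.8, -2.6, 0.6, -0.0, -0.0, -7.9
-1.4, -2.9, 0.6, -0.0, -0.0, -8.0
-1.0, -3.0, 0.6, -0.0, -0.0, -7.9
-0.6, -3.2, 0.5, -0.0, -0.0, -8.0
-0.2, -3.2, 0.6, -0.0, -0.0, -7.9
0.3, -3.2, 0.5, -0.0, -0.1, -8.0
-> [ 0.5452 -0.294   0.1805] [-2.8200e-01 -3.1288e+00  7.0000e-04]
```

move_arm(series=[4, -2.9, -1.3, 0.6, 0, 0, -8, 4, -2.7, -1.7, 0.6, 0, 0, -8, 4, -2.5, -2.1, 0.6, 0, 0, -8, 4, -2.2, -2.4, 0.6, 0, 0, -8, 4, -1.8, -2.6, 0.6, 0, 0, -8], grip_force=100)

```text
time: 0.78
tool_pos: [0.6094, -0.1477, 0.2087]
tcp_rot: [-1.321, -2.85, 0.0]
wrist_force: [-0.2, 0.0, -0.2]
width: 0.466
grip_force: 0.0
```

move_arm(series=[4, -1.4, -2.9, 0.6, 0, 0, -8, 4, -1.0, -3.0, 0.6, 0, 0, -8, 4, -0.6, -3.2, 0.6, 0, 0, -8, 4, -0.2, -3.2, 0.6, 0, 0, -8, 4, 0.3, -3.2, 0.5, 0, 0, -8])

```text
time: 1.4
tool_pos: [0.5456, -0.295, 0.1796]
tcp_rot: [-0.267, -3.13, -0.001]
wrist_force: [-0.4, 0.4, -0.1]
width: 0.466
grip_force: 0.0
```

```bash
python3 - <<'E'
from h import *
w=read_camera("wrist");np.save("w2.npy",w);c=calibration("wrist");np.save("c2.npy",c,allow_pickle=True)
im=cv2.resize(w[:,:,::-1],(800,600),interpolation=cv2.INTER_CUBIC)
t=(.5613,-.206,-.1798)
P=rz(np.array([[-.035,-.085,.062],[.035,-.085,.062],[.035,-.095,.062],[-.035,-.095,.062],[-.079,0,.006],[.079,0,.006]])+[0,0,.046],*t)
for u in proj(c,P): cv2.circle(im,tuple(int(x) for x in (u+.5)/.64-.5),3,(0,0,255),1);print(((u+.5)/.64-.5).round(1))
cv2.imwrite("pics/w2.png",im)
E
```

```text
[429.2 242.2]
[424.9 394.3]
[402.9 394. ]
[405.  241.9]
[598.8 134.5]
[565.  417.4]
```

View pics/w2.png

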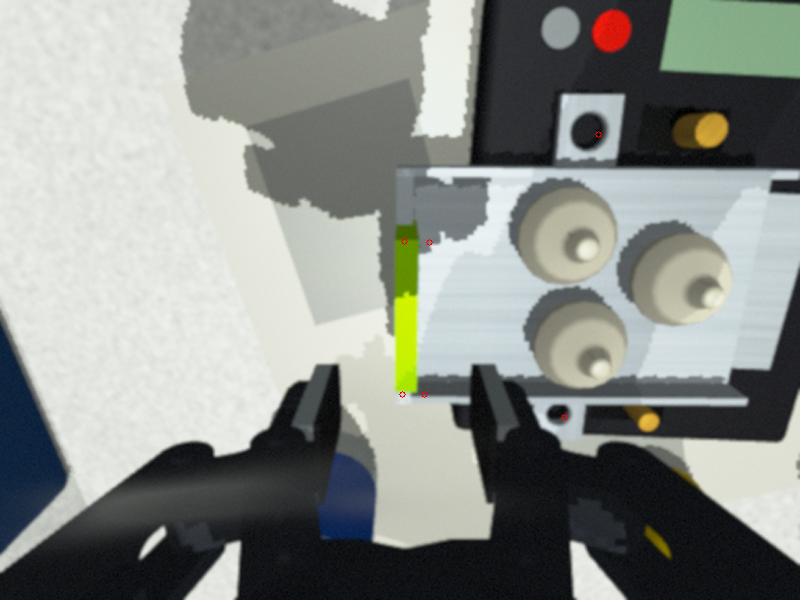

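The wrist view shows tab-top corners around (396,238), (418,238), (395,392) and (416,391), holes at (589,131) and (558,413), and pin tops at (713,130) and (649,421). My first fit is about 9 px (4 mm) off, so I refit with this view.

```bash
python3 - <<'E'
from h import *
c=np.load("c2.npy",allow_pickle=True).item();cs=calibration("side")
wr=lambda L:(np.array(L)+.5)*.64-.5
cr=lambda L:(np.array(L)+.5)/6-.5+[190,235]
T=np.array([[-.079,0,.006],[.079,0,.006],[-.035,-.085,.062],[.035,-.085,.062],[.035,-.095,.062],[-.035,-.095,.062]])+[0,0,.046]
pw=wr([(589,131),(558,413),(418,238),(416,391),(395,392),(396,238)])
ps=cr([(228,348),(628,331),(352,463),(544,455),(545,474),(350,482)])
for nm,g in(("wrist",lambda t:(proj(c,rz(T,*t))-pw).ravel()),("both",lambda t:np.r_[2*(proj(c,rz(T,*t))-pw),proj(cs,rz(T,*t))-ps].ravel())):
  r=least_squares(g,[.6,-.3,-.15],loss="soft_l1");print(nm,r.x.round(4),g(r.x).round(1)[:12],"grip",rz([[0,-.09,.091]],*r.x).round(4))
S=rz([[-.079,0,.062],[.079,0,.062]],0,0,0)
q=wr([(713,130),(649,421)])
P=unproj(c,q,.062);print("pins",P.round(4),np.linalg.norm(P[1]-P[0]),"mid",P.mean(0).round(4),"yaw",np.arctan2(*(P[1]-P[0])[1::-1]))
s=read_state();print(s["tool_pos"],Ro.from_rotvec(s["tcp_rot"]).apply([0,1,0]))
E
```

```text
wrist [ 0.5586 -0.2098 -0.1744] [ 0.6 -0.6  0.6  0.8  0.4  0.3  0.1  0.1 -0.6 -0.6 -1.1  0.2] grip [[ 0.543  -0.2984  0.091 ]]
both [ 0.5587 -0.2097 -0.1752] [ 1.5 -0.8  1.1  1.9  1.   0.7  0.3  0.3 -1.1 -1.2 -1.9  0.4] grip [[ 0.543  -0.2984  0.091 ]]
pins [[ 0.49   -0.1421  0.062 ]
 [ 0.6426 -0.1761  0.062 ]] 0.15641057900821062 mid [ 0.5663 -0.1591  0.062 ] yaw -0.21939447744573856
[ 0.54372796 -0.29824179  0.1788623 ] [ 0.16599035  0.98612467 -0.002312  ]
```

```bash
python3 - <<'E'
from h import *
def lime(im):
  h=cv2.cvtColor(im,cv2.COLOR_RGB2HSV);m=((h[...,0]>28)&(h[...,0]<48)&(h[...,1]>120)&(h[...,2]>60)).astype(np.uint8)
  C=max(cv2.findContours(m,0,2)[0],key=cv2.contourArea);return cv2.minAreaRect(C)
for k in range(2):
  s=read_state();c=calibration("wrist");w=read_camera("wrist")
  print(s["time"],s["tool_pos"].round(4),s["tcp_rot"].round(4),lime(w))
print(lime(np.load("w2.npy")))
np.save("w3.npy",w);np.save("c3.npy",c,allow_pickle=True)
E
```

```text
1.45 [ 0.5437 -0.2982  0.1789] [-0.2614 -3.128   0.0033] ((265.1338195800781, 198.45703125), (14.899079322814941, 109.01549530029297), 0.6365935802459717)
1.5 [ 0.5445 -0.2965  0.1791] [-2.7580e-01 -3.1273e+00  4.0000e-04] ((262.0, 197.5), (14.0, 109.0), 0.0)
((259.5, 196.5), (15.0, 109.0), 0.0)
```

```bash
python3 - <<'E'
from h import *
for k in range(3): s=read_state();c=calibration("wrist");w=read_camera("wrist");print(s["tool_pos"].round(4))
wr=lambda L:(np.array(L)+.5)*.64-.5
pts=wr([(589,131),(558,413),(418,238),(416,391),(395,392),(396,238),(713,130),(649,421)]).astype(np.float32)
g=lambda i:cv2.cvtColor(i,cv2.COLOR_RGB2GRAY)
n,st,e=cv2.calcOpticalFlowPyrLK(g(np.load("w2.npy")),g(w),pts[:,None],None,winSize=(31,31));n=n[:,0]
print((n-pts).round(1).tolist())
T=np.array([[-.079,0,.006],[.079,0,.006],[-.035,-.085,.062],[.035,-.085,.062],[.035,-.095,.062],[-.035,-.095,.062]])+[0,0,.046]
r=least_squares(lambda t:(proj(c,rz(T,*t))-n[:6]).ravel(),[.56,-.2,-.17],loss="soft_l1");print(r.x.round(4),r.fun.round(1),rz([[0,-.09,.091]],*r.x).round(4))
P=unproj(c,n[6:],.062);print(P.round(4),P.mean(0).round(4),np.arctan2(*(P[1]-P[0])[1::-1]),np.linalg.norm(P[1]-P[0]))
plan([((*rz([[0,-.09,.091]],*r.x)[0,:2],.12),tool(r.x[2],0,0),3),((*rz([[0,-.09,.091]],*r.x)[0,:2],.081),tool(r.x[2],0,0),2)])
E
```

```text
[ 0.5454 -0.2951  0.1794]
[ 0.5459 -0.2943  0.1798]
[ 0.5464 -0.2938  0.1801]
[[-2.299999952316284, -1.600000023841858], [-1.0, -1.2999999523162842], [-1.100000023841858, 0.30000001192092896], [-1.399999976158142, -1.0], [-1.399999976158142, -1.100000023841858], [-1.7000000476837158, -0.8999999761581421], [-2.5, -2.200000047683716], [-1.100000023841858, -1.7999999523162842]]
[ 0.5616 -0.2061 -0.1788] [ 0.5  0.1  0.4  0.5 -0.2 -0.6  0.5  0.1 -0.1 -0.6 -1.   0.6] [[ 0.5456 -0.2947  0.091 ]]
[[ 0.4927 -0.1378  0.062 ]
 [ 0.6461 -0.1725  0.062 ]] [ 0.5694 -0.1552  0.062 ] -0.2220290215445517 0.15727195549424158
0.03, -0.04, 2.01, 0.0, 0.0, 0.1
0.03, -0.05, 2.01, 0.0, 0.0, 0.0
0.03, -0.04, 2.01, 0.0, 0.0, 0.1
-> [ 0.5456 -0.2946  0.12  ] [2.8060e-01 3.1289e+00 7.0000e-04]
-0.0, -0.0, 1.95, 0.0, 0.0, -0.0
-0.0, -0.01, 1.95, 0.0, 0.0, -0.0
-> [ 0.5456 -0.2947  0.081 ] [2.8060e-01 3.1289e+00 7.0000e-04]
```

move_arm(series=[4, 0.0, -0.1, 2, 0, 0, 0, 4, 0, 0, 2, 0, 0, 0, 4, 0, 0, 2, 0, 0, 0, 4, 0, 0, 2, 0, 0, 0, 4, 0, 0, 1.9, 0, 0, 0])

```text
time: 2.33
tool_pos: [0.5458, -0.2949, 0.0793]
tcp_rot: [-0.274, -3.129, -0.001]
wrist_force: [0.2, 0.5, -0.2]
width: 0.468
grip_force: 0.0
```

move_arm(series=[4, 0, 0, 0, 0, 0, 0, 2, 0, 0, 0, 0, 0, 0, 1, 0, 0, 0, 0, 0, 0, 0, 0, 0, 0, 0, 0, 0, 0, 0, 0, 0, 0, 0, 0], grip_force=100)

```text
time: 2.95
tool_pos: [0.5471, -0.2956, 0.0825]
tcp_rot: [0.274, 3.127, -0.001]
wrist_force: [0.3, 1.0, 2.5]
width: 0.105
grip_force: 97.7
```

```bash
python3 - <<'E'
from h import *
s=read_state();print(s)
E
```

```text
{'time': 2.95, 'q': array([-5.35568573e-01,  3.02116387e-01,  1.86338452e+00,  3.40569000e-04,
        9.73801352e-01, -1.93178678e+00]), 'joint_vel': array([-0.00142842,  0.00221013,  0.00212869, -0.00166668, -0.00029154,
        0.00156936]), 'joint_torque': array([-3.66567448e-01, -4.65954208e+01, -3.01898253e+01, -3.64196431e-01,
       -1.12149070e-02, -5.22153662e-02]), 'tool_pos': array([ 0.54708337, -0.29558575,  0.08253071]), 'tcp_rot': array([ 2.73986826e-01,  3.12742744e+00, -1.15948343e-03]), 'wrist_force': array([0.28237031, 1.00623573, 2.52761359]), 'torque': array([ 0.27726018, -0.08991342, -0.01488711]), 'grip_force': 97.72793769836426, 'width': 0.10535033680597232}
```

move_arm(series=[0, 0, 0, -1, 0, 0, 0, 0, 0, 0, -1.5, 0, 0, 0, 0, 0, 0, -2, 0, 0, 0, 0, 0, 0, -2, 0, 0, 0, 0, 0, 0, -2, 0, 0, 0], grip_force=120)

```text
time: 3.58
tool_pos: [0.5465, -0.2954, 0.1684]
tcp_rot: [0.274, 3.129, -0.001]
wrist_force: [0.2, -0.8, -4.5]
width: 0.098
grip_force: 117.1
```

```bash
python3 - <<'E'
from h import *
s=read_state()
S=[([-3.68868491e-02,2.64776271e-01,1.60540616,2.378e-5,1.27370514,-3.68935e-2],[.674268845,4.174e-5,.237929075]),
([-5.35568573e-01,3.02116387e-01,1.86338452,3.40569e-4,9.73801352e-01,-1.93178678],[.54708337,-.29558575,.08253071]),(s["q"].tolist(),s["tool_pos"].tolist())]
import json;json.dump(S,open("S.json","w"));print(S[-1],s["tcp_rot"],s["wrist_force"],s["torque"],s["width"])
E
```

```text
([-0.5355896178545522, 0.21517446465545453, 1.7985370872343143, -0.00010356818480588225, 1.1265785227332603, -1.9318678521800878], [0.5464982735696403, -0.2954019289570962, 0.16836894816279446]) [ 2.73616323e-01  3.12851691e+00 -1.01895154e-03] [ 0.24791901 -0.77802328 -4.46293061] [-0.37902888  0.04515124  0.06920958] 0.09819781856991723
```

```bash
python3 - <<'E'
from h import *
import json
sed=open("h.py").read().replace("for i in range(n,0,-1):","W=[1]*n if isinstance(n,int) else n\n        for j in range(len(W)):\n            i=sum(W[j:])/W[j]")
open("h.py","w").write(sed)
E
cat >> h.py <<'E'
# grasp: tray pose in tool frame, from state at gripping
TG=Ro.from_rotvec([.274,3.1275,-.0011]);pG=np.array([.5470,-.2955,.0825])
Rtray0=Ro.from_euler("Z",-.179);ptray0=np.array([.5616,-.2061,.046])
def tcp_for(ptray,Rtray):
    Rel=Rtray0.inv()*TG;off=Rtray0.inv().apply(pG-ptray0)
    return ptray+Rtray.apply(off),Rtray*Rel
def tray_now(s=None):
    s=s or read_state();R=Ro.from_rotvec(s["tcp_rot"]);Rel=TG.inv()*Rtray0
    return s["tool_pos"]+R.apply(TG.inv().apply(ptray0-pG)),R*Rel
def pour(lip,psi,th):
    R=Ro.from_euler("ZX",[psi,-th]);return tcp_for(np.array(lip)-R.apply([0,.095,.006]),R)
E
python3 - <<'E'
from h import *
b=np.array([.453,.279])
p,R=pour((*(b-[0,.035]),.16),0,0);print(p)
plan([(p,R,[1,2,3,4,4,4,4,4,4,3,2,1,.5,.01,.01])],dec=1)
E
```

```text
[0.45455056 0.05842895 0.1905    ]
0.4, 0.9, -0.1, -0.0, -0.0, -0.3
0.8, 1.8, -0.1, -0.0, -0.0, -0.6
1.2, 2.8, -0.2, -0.0, -0.0, -0.8
1.6, 3.7, -0.2, -0.0, -0.0, -1.1
1.5, 3.7, -0.2, -0.0, -0.0, -1.1
1.4, 3.7, -0.3, -0.0, -0.0, -1.1
1.3, 3.8, -0.2, -0.0, -0.0, -1.1
1.3, 3.8, -0.3, -0.0, -0.0, -1.1
1.2, 3.8, -0.2, -0.0, -0.0, -1.2
0.8, 2.9, -0.2, -0.0, -0.0, -0.8
0.5, 1.9, -0.1, -0.0, -0.0, -0.6
0.3, 1.0, -0.1, -0.0, -0.0, -0.3
0.1, 0.5, -0.0, -0.0, -0.1, -0.1
0.0, 0.0, -0.0, -0.0, 0.0, -0.0
0.0, 0.0, -0.0, -0.0, 0.0, -0.0
-> [0.455  0.0582 0.19  ] [-5.6000e-03  3.1388e+00 -1.2000e-03]
```

move_arm(series=[0, 0.4, 0.9, -0.1, 0, 0, -0.3, 0, 0.8, 1.8, -0.1, 0, 0, -0.6, 0, 1.2, 2.8, -0.2, 0, 0, -0.8, 0, 1.6, 3.7, -0.2, 0, 0, -1.1, 0, 1.5, 3.7, -0.2, 0, 0, -1.1])

```text
time: 4.2
tool_pos: [0.5087, -0.1568, 0.1727]
tcp_rot: [-0.165, -3.134, -0.002]
wrist_force: [0.6, 0.3, -3.9]
width: 0.099
grip_force: 117.3
```

move_arm(series=[0, 1.4, 3.7, -0.3, 0, 0, -1.1, 0, 1.3, 3.8, -0.2, 0, 0, -1.1, 0, 1.3, 3.8, -0.3, 0, 0, -1.1, 0, 1.2, 3.8, -0.2, 0, 0, -1.2, 0, 0.8, 2.9, -0.2, 0, 0, -0.8])

```text
time: 4.82
tool_pos: [0.4606, 0.0267, 0.1848]
tcp_rot: [-0.018, -3.138, -0.001]
wrist_force: [0.6, 0.7, -4.1]
width: 0.096
grip_force: 117.4
```

move_arm(series=[0, 0.5, 1.9, -0.1, 0, 0, -0.6, 0, 0.3, 1.0, -0.1, 0, 0, -0.3, 0, 0.1, 0.5, 0, 0, 0, -0.1, 0, 0, 0, 0, 0, 0, 0, 0, 0, 0, 0, 0, 0, 0])

```text
time: 5.45
tool_pos: [0.4548, 0.0579, 0.1881]
tcp_rot: [0.004, -3.141, 0.001]
wrist_force: [0.4, -0.1, -4.7]
width: 0.102
grip_force: 117.3
```

```bash
python3 - <<'E'
from h import *
import json
s=read_state();S=json.load(open("S.json"));S.append((s["q"].tolist(),s["tool_pos"].tolist()));json.dump(S,open("S.json","w"))
print(s["time"],s["q"].round(3),s["tool_pos"],s["tcp_rot"],s["wrist_force"],s["torque"])
a=read_camera("scene")
cv2.imwrite("pics/c.png",cv2.resize(a[90:290,100:420,::-1],(800,500),interpolation=cv2.INTER_CUBIC))
E
```

```text
5.45 [ 0.072 -0.114  2.106 -0.     1.15  -1.501] [0.45484768 0.05787844 0.18812484] [ 4.45946415e-03 -3.14132984e+00  5.06774644e-04] [ 0.36984721 -0.14033563 -4.73485728] [-0.40888021  0.00811746  0.01545959]
```

View pics/c.png

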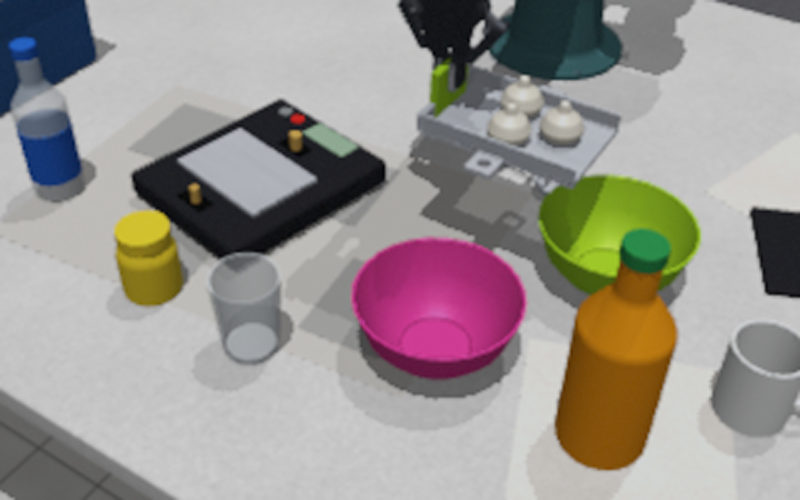

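The view shows all three bulbs still on the level tray (around (535,115)), its spout edge at (575,185)–(618,125) over the lime bowl's near rim, and the pins on the scale at (295,140) and (195,192). Next I fit a rough arm model to check the pour poses.

```bash
cat >> h.py <<'E'
def fk(q,k):
    dy,h,L1,L2,a3,L3=k
    A=Ro.from_euler("Z",q[0]);B=Ro.from_euler("Y",q[1]);C=Ro.from_euler("Y",q[1]+q[2])
    return A.apply([0,dy,h]+B.apply([0,0,L1])+C.apply([a3,0,L2]))+Rm(q).apply([0,0,L3])
def ik(p,R,q0,k):
    f=lambda q:np.r_[10*(fk(q,k)-p),(R.inv()*Rm(q)).as_rotvec()]
    lo=[-2.63,-.94,.31,-1.31,0,-2.55];hi=[2.63,2.18,2.57,4.45,2.66,2.55]
    r=least_squares(f,np.clip(q0,np.array(lo)+1e-3,np.array(hi)-1e-3),bounds=(lo,hi));return r.x,np.abs(r.fun).max()
E
python3 - <<'E'
from h import *
import json
S=json.load(open("S.json"))
for L3 in(.18,.24,.30):
  k=least_squares(lambda k:np.r_[np.concatenate([fk(q,[*k,L3])-p for q,p in S]),.01*k[4-0] if 0 else .003*k[4]],[.02,.3,.4,.4,0.0])
  K=[*k.x,L3];print(np.round(K,4),np.abs(k.fun).max().round(5))
  b=np.array([.453,.279]);q=S[-1][0]
  for th,z in((0,.16),(.3,.14),(.6,.115),(.8,.11),(1.0,.105),(1.15,.105)):
    p,R=pour((*(b-[0,.035]),z),0,th);q,e=ik(p,R,q,K);print(th,p.round(3),q.round(2),round(e,4))
E
```

```text
[ 0.0249  0.0896  0.512   0.5652 -0.0009  0.18  ] 0.00013
0 [0.455 0.058 0.19 ] [ 0.07 -0.12  2.1  -0.    1.15 -1.5 ] 0.0
0.3 [0.455 0.076 0.224] [ 0.22 -0.11  2.05 -0.31  1.28 -1.25] 0.0
0.6 [0.455 0.108 0.245] [ 0.38 -0.05  2.   -0.56  1.46 -1.05] 0.0
0.8 [0.455 0.137 0.264] [ 0.48  0.    1.95 -0.69  1.62 -0.97] 0.0
1.0 [0.455 0.169 0.278] [ 0.57  0.07  1.91 -0.81  1.77 -0.91] 0.0
1.15 [0.455 0.196 0.287] [ 0.63  0.13  1.88 -0.89  1.89 -0.89] 0.0
[ 0.0249  0.1505  0.512   0.5656 -0.      0.24  ] 8e-05
0 [0.455 0.058 0.19 ] [ 0.07 -0.12  2.1  -0.    1.15 -1.5 ] 0.0
0.3 [0.455 0.076 0.224] [ 0.26 -0.1   2.04 -0.3   1.29 -1.22] 0.0
0.6 [0.455 0.108 0.245] [ 0.44 -0.01  1.98 -0.54  1.47 -0.99] 0.0
0.8 [0.455 0.137 0.264] [ 0.55  0.06  1.93 -0.66  1.63 -0.9 ] 0.0
1.0 [0.455 0.169 0.278] [ 0.64  0.15  1.87 -0.76  1.79 -0.83] 0.0
1.15 [0.455 0.196 0.287] [ 0.7   0.23  1.83 -0.83  1.9  -0.8 ] 0.0
[0.0249 0.2115 0.512  0.5659 0.0008 0.3   ] 3e-05
0 [0.455 0.058 0.19 ] [ 0.07 -0.12  2.1  -0.    1.15 -1.5 ] 0.0
0.3 [0.455 0.076 0.224] [ 0.3  -0.08  2.04 -0.3   1.29 -1.18] 0.0
0.6 [0.455 0.108 0.245] [ 0.5   0.03  1.96 -0.52  1.48 -0.94] 0.0
0.8 [0.455 0.137 0.264] [ 0.62  0.13  1.89 -0.63  1.64 -0.83] 0.0
1.0 [0.455 0.169 0.278] [ 0.71  0.24  1.83 -0.72  1.8  -0.76] 0.0
1.15 [0.455 0.196 0.287] [ 0.76  0.33  1.77 -0.78  1.92 -0.73] 0.0
```

```bash
python3 - <<'E'
from h import *
b=np.array([.453,.279]);l=b-[0,.035]
plan([(*pour((*l,.135),0,.14),[1,2]),(*pour((*l,.11),0,.30),3),(*pour((*l,.10),0,.40),5),(*pour((*l,.098),0,.5),5),(*pour((*l,.098),0,.6),5)])
E
```

```text
0.01, 0.22, -0.1, 2.7, -0.0, -0.0
0.03, 0.44, -0.21, 5.3, -0.1, -0.1
-> [0.4545 0.0645 0.1911] [-0.007   3.1322 -0.2194]
-0.0, 0.36, -0.15, 3.1, 0.0, -0.0
-0.0, 0.35, -0.16, 3.1, 0.0, -0.0
-0.01, 0.33, -0.19, 3.0, 0.0, -0.0
-> [0.4546 0.0757 0.194 ] [-0.0067  3.1041 -0.4698]
-0.0, 0.14, -0.18, 1.1, 0.0, -0.0
-0.0, 0.14, -0.18, 1.2, 0.0, -0.0
-0.0, 0.13, -0.18, 1.1, 0.0, -0.0
-0.0, 0.13, -0.18, 1.2, 0.0, -0.0
-0.0, 0.12, -0.19, 1.1, 0.1, -0.0
-> [0.4545 0.085  0.2004] [-0.006   3.0784 -0.6239]
-0.0, 0.09, -0.33, 1.2, -0.0, -0.0
-0.0, 0.09, -0.33, 1.1, -0.0, -0.0
-0.0, 0.08, -0.33, 1.2, -0.0, -0.0
-0.0, 0.08, -0.34, 1.1, -0.0, -0.0
-0.01, 0.07, -0.34, 1.2, -0.0, -0.0
-> [0.4546 0.0958 0.2137] [-0.006   3.0427 -0.7788]
-0.0, 0.08, -0.37, 1.1, -0.0, -0.0
-0.0, 0.07, -0.37, 1.1, -0.0, -0.0
-0.0, 0.06, -0.37, 1.2, -0.0, -0.0
-0.0, 0.06, -0.37, 1.1, -0.0, -0.0
-0.0, 0.05, -0.37, 1.2, -0.0, -0.1
-> [0.4545 0.1081 0.228 ] [-0.0085  3.0005 -0.9292]
```

move_arm(series=[0, 0, 0.2, -0.1, 2.7, 0, 0, 0, 0, 0.45, -0.2, 5.3, 0, 0, 0, 0, 0.35, -0.15, 3.1, 0, 0, 0, 0, 0.35, -0.15, 3.1, 0, 0, 0, 0, 0.35, -0.2, 3, 0, 0])

```text
time: 6.12
tool_pos: [0.4549, 0.0763, 0.194]
tcp_rot: [-0.003, 3.106, -0.471]
wrist_force: [-0.9, 0.7, -4.8]
width: 0.098
grip_force: 117.7
```

move_arm(series=[0, 0, 0.15, -0.18, 1.1, 0, 0, 0, 0, 0.15, -0.18, 1.2, 0, 0, 0, 0, 0.1, -0.18, 1.1, 0, 0, 0, 0, 0.15, -0.18, 1.2, 0, 0, 0, 0, 0.1, -0.18, 1.1, 0, 0])

```text
time: 6.75
tool_pos: [0.4547, 0.0855, 0.2004]
tcp_rot: [-0.005, 3.078, -0.625]
wrist_force: [0.1, -0.1, -5.0]
width: 0.103
grip_force: 117.5
```

Still holding all three (about 4.6 N); continue slowly.

move_arm(series=[0, 0, 0.09, -0.33, 1.2, 0, 0, 0, 0, 0.09, -0.33, 1.1, 0, 0, 0, 0, 0.08, -0.33, 1.2, 0, 0, 0, 0, 0.08, -0.34, 1.1, 0, 0, 0, 0, 0.07, -0.34, 1.2, 0, 0])

```text
time: 7.38
tool_pos: [0.4547, 0.0965, 0.2139]
tcp_rot: [-0.005, 3.042, -0.78]
wrist_force: [-0.3, -0.4, -3.9]
width: 0.104
grip_force: 117.6
```

move_arm(series=[0, 0, 0.08, -0.37, 1.1, 0, 0, 0, 0, 0.07, -0.37, 1.1, 0, 0, 0, 0, 0.06, -0.37, 1.2, 0, 0, 0, 0, 0.06, -0.37, 1.1, 0, 0, 0, 0, 0.05, -0.37, 1.2, 0, 0])

```text
time: 8.0
tool_pos: [0.4547, 0.1087, 0.2282]
tcp_rot: [-0.005, 2.999, -0.931]
wrist_force: [-1.0, -0.5, -3.1]
width: 0.096
grip_force: 117.7
```

```bash
python3 - <<'E'
from h import *
s=read_state();print(s["wrist_force"],s["torque"])
a=read_camera("scene");b=read_camera("side")
im=np.hstack([cv2.resize(a[90:250,240:400],(400,400)),cv2.resize(b[110:270,130:290],(400,400))])
cv2.imwrite("pics/d.png",im[:,:,::-1])
b=np.array([.453,.279]);l=b-[0,.035]
plan([(*pour((*l,.098),0,.7),5),(*pour((*l,.098),0,.8),5),(*pour((*l,.1),0,.9),5)])
E
```

```text
[-1.04950032 -0.51779429 -3.09240433] [0.45356206 0.07919792 0.02853321]
0.01, 0.06, -0.35, 1.1, 0.0, -0.0
0.0, 0.06, -0.36, 1.2, 0.0, -0.0
0.01, 0.05, -0.36, 1.1, 0.0, -0.0
0.0, 0.04, -0.35, 1.2, 0.0, -0.0
0.01, 0.03, -0.36, 1.1, 0.0, -0.1
-> [0.4545 0.1217 0.2409] [-0.0087  2.9499 -1.0773]
-0.0, 0.08, -0.37, 1.1, 0.0, 0.0
-0.0, 0.07, -0.37, 1.2, 0.0, 0.0
-0.0, 0.07, -0.37, 1.1, 0.0, 0.0
-0.01, 0.06, -0.37, 1.2, 0.0, 0.0
-0.0, 0.05, -0.37, 1.1, 0.1, 0.0
-> [0.4545 0.1366 0.2523] [ 0.0076 -2.8936  1.223 ]
-0.0, 0.05, -0.4, 1.2, -0.0, 0.0
-0.0, 0.04, -0.4, 1.1, -0.0, 0.0
-0.0, 0.04, -0.39, 1.2, -0.0, 0.0
-0.0, 0.02, -0.4, 1.1, -0.0, 0.0
-0.01, 0.02, -0.39, 1.2, -0.0, 0.0
-> [0.4546 0.1525 0.2643] [-0.0076  2.8281 -1.3679]
```

View pics/d.png

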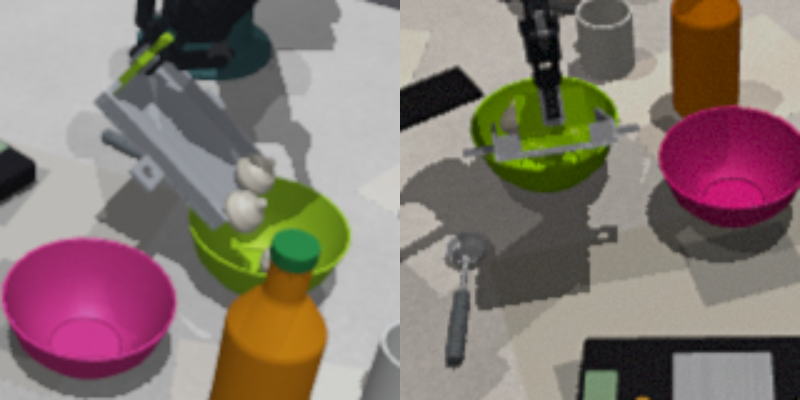

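Left (scene): one bulb is in the bowl near (265,258), and two are at the lip at (255,175) and (243,210), going over. I let them go, then tilt on.

move_arm(series=[0, 0, 0, 0, 0, 0, 0, 0, 0, 0, 0, 0, 0, 0, 0, 0, 0, 0, 0, 0, 0, 0, 0, 0.06, -0.35, 1.1, 0, 0, 0, 0, 0.06, -0.36, 1.2, 0, 0])

```text
time: 8.72
tool_pos: [0.4546, 0.1137, 0.2333]
tcp_rot: [-0.005, 2.98, -0.99]
wrist_force: [0.1, 0.5, -3.4]
width: 0.098
grip_force: 117.9
```

move_arm(series=[0, 0, 0.05, -0.36, 1.1, 0, 0, 0, 0, 0.04, -0.35, 1.2, 0, 0, 0, 0, 0.03, -0.36, 1.1, 0, 0, 0, 0, 0.0, 0, 0, 0, 0, 0, 0, 0, 0, 0, 0, 0])

```text
time: 9.35
tool_pos: [0.4546, 0.1211, 0.2407]
tcp_rot: [-0.005, 2.95, -1.077]
wrist_force: [-0.3, -1.0, -2.0]
width: 0.099
grip_force: 117.8
```

```bash
python3 - <<'E'
from h import *
s=read_state();print(s["tool_pos"],s["wrist_force"],s["torque"])
a=read_camera("scene");b=read_camera("side")
im=np.hstack([cv2.resize(a[90:250,240:400],(400,400)),cv2.resize(b[110:270,130:290],(400,400))])
cv2.imwrite("pics/e.png",im[:,:,::-1])
E
```

```text
[0.45455754 0.1211018  0.2406688 ] [-0.3122644  -1.01545023 -2.0492771 ] [ 0.51097173 -0.02835621 -0.01225932]
```

View pics/e.png

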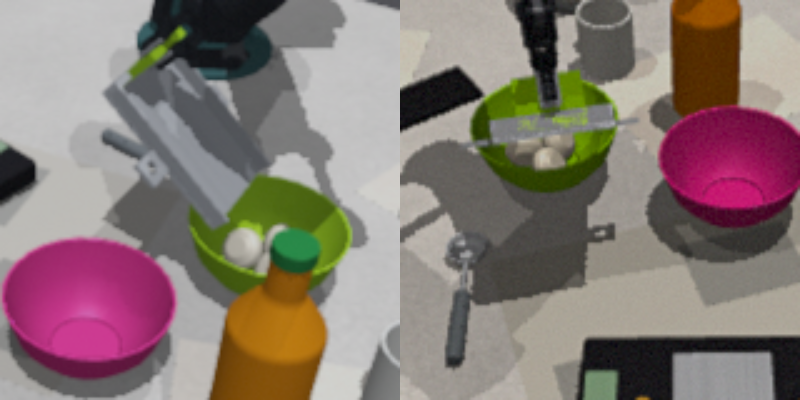

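All three bulbs lie in the lime bowl (side view (525,150), (555,140), (550,160)) and the tray is empty. Now back off still tipped, level, and return over the scale.

```bash
python3 - <<'E'
from h import *
s=read_state();R=Ro.from_rotvec(s["tcp_rot"])
print(tray_now(s)[0],tray_now(s)[1].as_euler("ZXY").round(4))
Rt=Ro.from_euler("Z",-.2225)
h1=tcp_for(np.array([.5695,-.1547,.13]),Rt);h2=tcp_for(np.array([.5695,-.1547,.085]),Rt)
m=tcp_for(np.array([.50,.02,.18]),Ro.from_euler("Z",-.1))
plan([(s["tool_pos"],R,1),(s["tool_pos"]+[0,-.045,.04],R,[1,2,2]),(m[0],m[1],[1,2,2,2,2,1]),(h1[0],h1[1],[2,2,2,2,1]),(h2[0],h2[1],[2,2,1])],dec=1)
E
```

```text
[0.45312846 0.16675152 0.15448952] [-0.0022 -0.6993 -0.0014]
0.0, 0.0, 0.0, 0.0, 0.0, 0.0
-> [0.4545 0.1209 0.2407] [-0.0049  2.9501 -1.0766]
0.0, -1.2, -0.0, 0.0, 0.0, 0.0
0.0, -2.4, -0.1, 0.0, 0.0, 0.0
0.0, -2.4, -0.1, 0.0, 0.0, 0.0
-> [0.4547 0.0763 0.2809] [-0.0049  2.9501 -1.0766]
-0.4, -0.7, 1.4, -4.0, 0.2, 0.5
-0.8, -1.6, 2.8, -8.0, 0.4, 1.1
-0.8, -2.0, 2.5, -8.0, 0.4, 1.1
-0.9, -2.3, 2.2, -8.0, 0.3, 1.1
-0.9, -2.5, 1.9, -8.0, 0.4, 1.1
-0.5, -1.4, 0.7, -4.0, 0.2, 0.6
-> [ 0.4927 -0.0705  0.217 ] [ 1.5140e-01  3.1367e+00 -1.8000e-03]
-1.7, -3.7, 1.1, -0.0, -0.0, 1.6
-1.8, -3.7, 1.1, -0.0, -0.0, 1.5
-1.8, -3.6, 1.2, -0.0, -0.0, 1.6
-1.9, -3.5, 1.1, -0.0, -0.0, 1.5
-1.1, -1.8, 0.6, -0.0, -0.0, 0.8
-> [ 0.5514 -0.2439  0.1663] [ 3.4260e-01  3.1215e+00 -1.7000e-03]
0.0, 0.0, 1.8, -0.0, -0.0, -0.0
0.0, 0.0, 1.8, -0.0, -0.0, -0.0
0.1, 0.0, 0.9, -0.0, -0.0, -0.0
-> [ 0.5504 -0.2437  0.1213] [ 3.4260e-01  3.1215e+00 -1.7000e-03]
```

move_arm(series=[0, 0, 0, 0, 0, 0, 0, 0, 0, -1.2, 0, 0, 0, 0, 0, 0, -2.4, -0.1, 0, 0, 0, 0, 0, -2.4, -0.1, 0, 0, 0, 0, -0.4, -0.7, 1.4, -4, 0.2, 0.5])

```text
time: 10.07
tool_pos: [0.4594, 0.0613, 0.2771]
tcp_rot: [0.01, 2.984, -0.97]
wrist_force: [-0.3, 0.7, -3.1]
width: 0.099
grip_force: 117.8
```

move_arm(series=[0, -0.8, -1.6, 2.8, -8, 0.4, 1.1, 0, -0.8, -2.0, 2.5, -8, 0.4, 1.1, 0, -0.9, -2.3, 2.2, -8, 0.3, 1.1, 0, -0.9, -2.5, 1.9, -8, 0.4, 1.1, 0, -0.5, -1.4, 0.7, -4, 0.2, 0.6])

```text
time: 10.7
tool_pos: [0.4918, -0.0743, 0.2184]
tcp_rot: [0.156, 3.135, -0.002]
wrist_force: [0.9, 0.6, -3.7]
width: 0.097
grip_force: 117.8
```

move_arm(series=[0, -1.7, -3.7, 1.1, 0, 0, 1.6, 0, -1.8, -3.7, 1.1, 0, 0, 1.5, 0, -1.8, -3.6, 1.2, 0, 0, 1.6, 0, -1.9, -3.5, 1.1, 0, 0, 1.5, 0, -1.1, -1.8, 0.6, 0, 0, 0.8])

```text
time: 11.32
tool_pos: [0.5506, -0.2468, 0.1669]
tcp_rot: [0.345, 3.122, -0.005]
wrist_force: [0.1, 0.8, -3.8]
width: 0.099
grip_force: 118.0
```

move_arm(series=[0, 0, 0, 0, 0, 0, 0, 0, 0, 0, 0, 0, 0, 0, 0, 0, 0, 0, 0, 0, 0, 0, 0, 0, 0, 0, 0, 0, 0, 0, 0, 0, 0, 0, 0])

```text
time: 11.95
tool_pos: [0.5515, -0.2432, 0.1666]
tcp_rot: [0.341, 3.121, -0.002]
wrist_force: [0.7, 0.5, -3.8]
width: 0.096
grip_force: 117.9
```

```bash
python3 - <<'E'
from h import *
s=read_state();print(s["tool_pos"],s["wrist_force"],s["torque"]);p,R=tray_now(s);print(p,R.as_euler("ZXY").round(4))
b=read_camera("side");c=calibration("side")
im=b[210:330,190:310];im=cv2.resize(im,(600,600),interpolation=cv2.INTER_CUBIC)
P=np.array([[-.079,0,.006],[.079,0,.006],[-.035,-.095,.062],[.035,-.095,.062],[-.062,.095,.006],[.062,.095,.006]])
for u in proj(c,p+R.apply(P)): 
  v=(u-[190,210]+.5)*5-.5;print(v.round(1));cv2.circle(im,tuple(int(round(x)) for x in v),3,(255,0,0),1)
cv2.imwrite("pics/f.png",im[:,:,::-1])
E
```

```text
[ 0.55151407 -0.24322464  0.16656095] [ 0.70267689  0.49743484 -3.78829905] [-0.22816499  0.00671844 -0.0152111 ]
[ 0.56990311 -0.15454606  0.13001341] [-0.2218 -0.0005  0.0004]
[180.6 210.6]
[522.5 208.8]
[273.7 309. ]
[442.6 307.9]
[222.   56.7]
[473.9  55.7]
```

View pics/f.png

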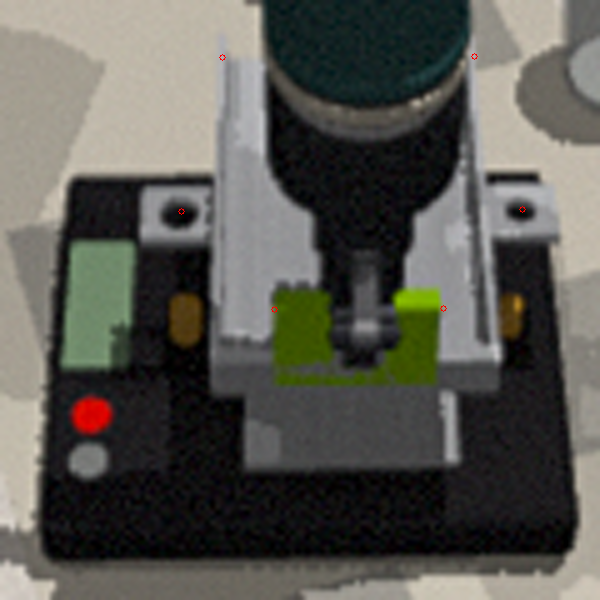

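The side crop shows the holes at (178,212) and (520,209), within 0.5 px of the prediction, so the tray has not slipped. I compare holes with pins in this same camera so its bias cancels, then descend.

```bash
python3 - <<'E'
from h import *
c=calibration("side");s=read_state();p,R=tray_now(s)
a=unproj(c,(np.array([(222,213),(613,210)])+.5)/6-.5+[190,235],.062)
b=unproj(c,(np.array([(178,212),(520,209)])+.5)/5-.5+[190,210],p[2]+.006)
print(a.round(4),b.round(4),"pins-holes",(a-b).round(4),"mean in tray axes",R.inv().apply((a-b).mean(0)).round(4), "yaws",[np.arctan2(*(v[1]-v[0])[1::-1]).round(4) for v in(a,b)])
print(p)
E
```

```text
[[ 0.4923 -0.1355  0.062 ]
 [ 0.6469 -0.1701  0.062 ]] [[ 0.4915 -0.1376  0.136 ]
 [ 0.6458 -0.1718  0.136 ]] pins-holes [[ 0.0008  0.0022 -0.074 ]
 [ 0.0011  0.0017 -0.074 ]] mean in tray axes [ 0.0005  0.0021 -0.074 ] yaws [np.float64(-0.2202), np.float64(-0.2178)]
[ 0.56990146 -0.1546491   0.12995534]
```

move_arm(series=[0, 0, 0.1, 1.5, 0, 0, 0, 0, 0, 0, 2, 0, 0, 0, 0, 0, 0, 1.5, 0, 0, 0, 0, 0, 0, 0.8, 0, 0, 0, 0, 0, 0, 0.3, 0, 0, 0])

```text
time: 12.62
tool_pos: [0.5513, -0.2427, 0.1041]
tcp_rot: [-0.343, -3.123, 0.001]
wrist_force: [0.1, -0.2, -3.4]
width: 0.096
grip_force: 117.8
```

move_arm(series=[0, 0, 0, 0, 0, 0, 0, 0, 0, 0, 0.2, 0, 0, 0, 0, 0, 0, 0.2, 0, 0, 0, 0, 0, 0, 0.2, 0, 0, 0, 0, 0, 0, 0.1, 0, 0, 0])

```text
time: 13.25
tool_pos: [0.5517, -0.2428, 0.0982]
tcp_rot: [0.342, 3.122, -0.002]
wrist_force: [-0.1, 0.0, -3.9]
width: 0.098
grip_force: 117.8
```

```bash
cat > st.py <<'E'
from h import *
s=read_state();p,R=tray_now(s);d=p-[.5695,-.1547,0]
print("t",s["time"],"tray-target mm",(Ro.from_euler("Z",.2225).apply(d)*1000).round(2),"ang",R.as_euler("ZXY").round(4)+[.2225,0,0],"F",Ro.from_euler("Z",.2225).apply(s["wrist_force"]).round(2),"M",Ro.from_euler("Z",.2225).apply(s["torque"]).round(3))
E
python3 st.py
```

```text
t 13.25 tray-target mm [ 0.48  0.66 61.64] ang [-0.0002 -0.0004  0.0008] F [-0.06 -0.   -3.85] M [-0.211  0.019  0.011]
```

move_arm(series=[0, 0, 0, 0.1, 0, 0, 0, 0, 0, 0, 0.1, 0, 0, 0, 0, 0, 0, 0.1, 0, 0, 0, 0, 0, 0, 0, 0, 0, 0, 0, 0, 0, 0, 0, 0, 0])

```text
time: 13.88
tool_pos: [0.5518, -0.2429, 0.0953]
tcp_rot: [0.342, 3.122, -0.002]
wrist_force: [0.4, 1.0, -3.8]
width: 0.098
grip_force: 117.8
```

```bash
python3 st.py
```

```text
t 13.875 tray-target mm [ 0.59  0.63 58.76] ang [-0.0002 -0.0005  0.0007] F [ 0.21  1.03 -3.79] M [-0.226 -0.    -0.016]
```

Already 3 mm below the pin tops without resistance; continue in small steps.

move_arm(series=[0, 0, 0, 0.15, 0, 0, 0, 0, 0, 0, 0.15, 0, 0, 0, 0, 0, 0, 0.1, 0, 0, 0, 0, 0, 0, 0, 0, 0, 0, 0, 0, 0, 0, 0, 0, 0])

```text
time: 14.5
tool_pos: [0.5518, -0.2429, 0.0913]
tcp_rot: [0.342, 3.122, -0.002]
wrist_force: [-0.5, 0.5, -2.8]
width: 0.096
grip_force: 117.8
```

```bash
python3 st.py
```

```text
t 14.5 tray-target mm [ 0.6   0.62 54.77] ang [-0.0002 -0.0004  0.0007] F [-0.57  0.34 -2.84] M [-0.224  0.002  0.016]
```

move_arm(series=[0, 0, 0, 0.2, 0, 0, 0, 0, 0, 0, 0.2, 0, 0, 0, 0, 0, 0, 0.1, 0, 0, 0, 0, 0, 0, 0.1, 0, 0, 0, 0, 0, 0, 0, 0, 0, 0])

```text
time: 15.12
tool_pos: [0.5517, -0.2428, 0.0852]
tcp_rot: [0.342, 3.122, -0.002]
wrist_force: [-0.4, -0.1, -4.0]
width: 0.097
grip_force: 117.8
```

```bash
python3 st.py
```

```text
t 15.125 tray-target mm [ 0.51  0.67 48.64] ang [-1.e-04 -4.e-04  9.e-04] F [-0.34 -0.22 -3.97] M [-0.211 -0.005  0.03 ]
```

move_arm(series=[0, 0, 0, 0.1, 0, 0, 0, 0, 0, 0, 0.1, 0, 0, 0, 0, 0, 0, 0.1, 0, 0, 0, 0, 0, 0, 0, 0, 0, 0, 0, 0, 0, 0, 0, 0, 0])

```text
time: 15.75
tool_pos: [0.552, -0.2431, 0.0827]
tcp_rot: [0.342, 3.121, -0.002]
wrist_force: [-1.1, -0.7, 0.3]
width: 0.098
grip_force: 118.7
```

```bash
python3 st.py
```

```text
t 15.75 tray-target mm [ 0.85  0.5  46.16] ang [-0.0002 -0.0006  0.0002] F [-0.91 -0.94  0.27] M [0.018 0.125 0.082]
```

Contact with the platform at 46.2 mm, with force change only about 4 N. Release, retreat upwards, and look.

move_arm(series=[0, 0, 0, 0, 0, 0, 0, 1.5, 0, 0, 0, 0, 0, 0, 3, 0, 0, 0, 0, 0, 0, 4, 0, 0, 0, 0, 0, 0, 4, 0, 0, 0, 0, 0, 0], grip_force=20)

```text
time: 16.38
tool_pos: [0.5518, -0.2429, 0.0823]
tcp_rot: [0.342, 3.121, -0.002]
wrist_force: [-0.4, -0.6, 0.9]
width: 0.461
grip_force: 0.0
```

move_arm(series=[4, 0, 0, -1, 0, 0, 0, 4, 0, 0, -2, 0, 0, 0, 4, 0, 0, -3, 0, 0, 0, 4, 0, -3, -4, 0, 0, 0, 4, 0, -4, -4, 0, 0, 0])

```text
time: 17.0
tool_pos: [0.5368, -0.3111, 0.2256]
tcp_rot: [0.339, 3.12, -0.003]
wrist_force: [0.5, -0.9, -1.2]
width: 0.469
grip_force: 0.0
```

move_arm(series=[4, 0, -2, -2, 0, 0, 0, 4, 0, 0, 0, 0, 0, 0, 4, 0, 0, 0, 0, 0, 0])

```text
time: 17.38
tool_pos: [0.5314, -0.3291, 0.2405]
tcp_rot: [-0.342, -3.122, -0.002]
wrist_force: [0.7, 0.3, -0.1]
width: 0.468
grip_force: 0.0
```

```bash
python3 - <<'E'
from h import *
a=read_camera("scene");b=read_camera("side")
im=np.vstack([np.hstack([cv2.resize(x,(400,300),interpolation=cv2.INTER_CUBIC) for x in(b[225:333,190:334],a[105:225,130:290])]),np.hstack([cv2.resize(x,(400,300),interpolation=cv2.INTER_CUBIC) for x in(b[120:216,130:258],a[150:222,300:396])])])
cv2.imwrite("pics/g.png",im[:,:,::-1])
E
```

```text
(no output)
```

View pics/g.png

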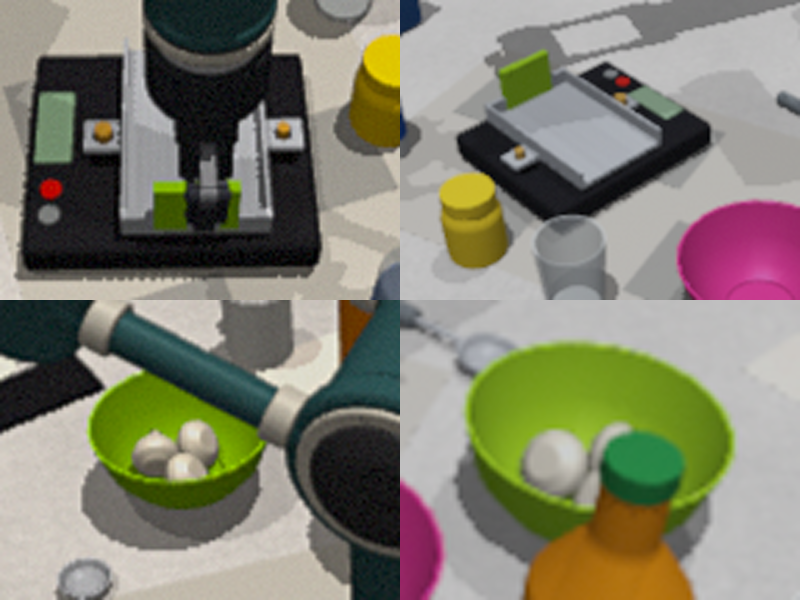

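Both brass pins stand through their ears (top left (103,131) and (284,130)), the tray lies flat, all three bulbs rest in the lime bowl, and the gripper is clear.

```bash
python3 -c "
from workcell import *
print(finish_job())"
```

```text
the job is handed in; nothing more can be done
None
```

The job is handed in at about 17.5 s of the 72 s limit: the final pictures show all three garlic bulbs at rest in the lime bowl and the empty tray flat on the scale with both pins through its ears; contact changed the wrist force by only about 4 N, and no verdict came back.

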